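# Set the casement stay on its third hole

### The arm

A 7-joint arm with a two-finger parallel gripper is mounted at the origin on a cart in front of the work surface, level with it; the furniture and walls round the work are solid. World frame = base frame: x ahead of the robot, y to its left, z up, the work surface at z = 0. Lengths are in m, angles in rad, forces in N, time in s.
With the tool pointing down it reaches from about 0.4 to 0.9 m from the base axis. Payload 5.6 kg.
Tool frame: the origin (TCP) lies between the finger pads; the fingertips stand 8 mm ahead of it and the grasp point (between the pads) lies 11 mm behind it; z points along the fingers, y is the line along which they close (so a half turn about z gives the same grasp; the last joint's range is limited). The gripper opens to 92 mm and grips with 3 to 60 N. Pads are 20 mm wide; open, the fingers measure 128 mm over their backs; the gripper's body (75 mm by 189 mm) begins 69 mm behind the grasp point.
Start: joints at [-1.321, 0.468, -0.012, 1.603, 0.006, 1.071, -0.056], TCP at [0.188, 0.622, 0.223] pointing down, gripper open.
Joint ranges: [-2.53, 2.53], [-0.31, 2.02], [-1.57, 1.55], [0.28, 2.44], [-1.29, 4.43], [0.15, 1.84], [-2.92, 2.92]. Speed limits (rad/s): [2.57, 2.57, 3.14, 3.14, 3.14, 3.14, 3.14].

### API

Orientations are given as a unit quaternion [w, x, y, z].
In Python, from plant import status, cams, bot gives the robot as it stands.
- The arm moves only by the tool servo_tool, never from a script. Its argument "plan" is a list of rows, each a list of 3 entries, a list of its own where there are three numbers: the finger opening in mm, from 0 to 91.9, then the shift along the tool's x, y, z in mm, then the turn, a rotation vector about the tool's x, y, z in rad. A call has 1 to 5 rows; each row is the pose to reach, as a shift and turn from the pose commanded when the call began, along the tool's axes at that moment; what a row does not reach only later rows make up. A row lasts 1/8 s, in which the tool goes at most 62.5 mm and 10.7 degrees, less where a joint would pass 70% of its speed; a pose out of reach is approached as far as the arm can. A call with a gripper value outside its range is refused whole. The fingers move at their own pace and stop on an object; "squeeze" is the grip in N (left out, the last holds). Time passes only in rows, so rows that repeat a pose let the fingers close. It gives the time, the measured TCP pose, the force, the opening and the grip force at its end, in the units of the state.
- status.state(): the state, without advancing time (a new reading comes with each control period).
- cams.read_camera(name): name is "side" or "top" or "wrist"; returns the picture (400x640x3 uint8, red, green, blue); there is no depth.
- cams.camera_model(name): a dict with "mtx" (3x3 intrinsics, pixels), "dist" ([k1, k2, p1, p2, k3] as OpenCV has them; the pictures are not rectified), "extrinsics" (4x4, takes a point from world to camera coordinates). Camera axes: x right, y down, z forward; pixel columns grow to the right and rows downward; lengths in m; the calibration is good to about 2 mm. A picture is of the moment at which its call begins: read the wrist's pose just before it. camera_model takes no time and is no camera call; for the wrist camera it gives the pose at the moment of the call.
- bot.finish_job(): hands the job in; it is judged then, once.
The state is a dict: "time": time; "joint_pos": joint angles; "joint_velocities": joint speeds; "joint_efforts": joint torques, N m; "tool_pos": TCP position; "tcp_rot": TCP orientation; "wrist_force": force on the tool from outside, world axes, zero at the start; "ft_torque": the same for the moment, N m; "grip_width": finger opening in m; "grasp_force": force on a finger pad.
Only numpy, scipy, OpenCV 4.12 (cv2) and the standard library are available. Lean on these libraries where they do the work, as an engineer would, in place of code of your own. Each camera call takes 0.05 s, during which the arm holds its last target. There are 200 camera calls.

### The job

The sample casement window on the bench hangs loose. Prop it open for work on its lock: take the stay by its red ball knob, lift it, and drop its third hole, counted from the pivot on the sash (the second from the knob), over the brass peg on the sill, so that the stay lies level with the peg standing up through that hole and the window is held. Let go, and do not disturb the oil bottle, the padlock or the screwdriver.

Things in the scene. Friction and masses are not known exactly. Their poses are not given: they have to be found in the camera images.
- casement: fixed sample window: white frame 295 wide, 60 deep, 303 high on a plywood plinth 165 x 296 x 18 (mm). Origin on the bench under the middle of the frame; z up, x through the window to the outside, away from the robot and to its right (the sash opens that way), y left. Frame x -30 to 30; clear opening y -117 to 117, from the sill (top z = 45, reaching in to x = -88) to the head (underside z = 267)
- vent (a point): middle of the lower front edge of a white trickle vent, 215 mm long, on the inside of the head; it overhangs knob and peg (casement x = -54 mm, z = 275 mm). So a gripper must come in from the robot's side, leaning back 20 to 50 degrees: fingers pointing along casement +x and down
- sash_hinge (a point): point on the upright hinge axis of the sash, on the left of the frame, at the height of the stay's underside (z = 50 mm); fixed in the casement at x = 30, y = 117.5 mm
- sash (a joint): opening angle of the white glazed sash (230 mm wide, 26 mm thick) about that axis, rad: 0 shut, grows as its right edge swings outward, away from the robot; limit 1.45. It stays where it is left (friction about 0.05 N m). Seen from above an opening sash turns counterclockwise, and the stay's pivot with it
- stay_pivot (a point): pivot of the stay, on the inner face of the sash's bottom rail, at the level of the stay's underside; 89 mm from the hinge axis, it moves with the sash. x of this point points along the stay to the knob
- stay_swing (a joint): swing of the stay about the upright pin at the pivot, rad: 0 = along the sash toward its free edge, grows as the knob swings inward, toward the robot (clockwise from above); 0 to 2.6, almost free
- stay_arm (a joint): lift of the stay about a level axis at the pivot, rad: 0 = level (a stop, 5 mm above the sill), grows as the knob is raised, to 0.7. Released, it falls back to level unless it lies on the peg
- knob (a point): centre of the red ball knob, 32 mm across, on a 10 mm stem: the place to grip; 152 mm along the stay from the pivot, 41 mm above its underside. The stay is a dark steel bar 28 x 7 mm, 180 mm long, about 0.15 kg, with four round 16 mm holes, centres 50, 73, 96 and 119 mm from the pivot
- hole3 (a point): centre of the third hole from the pivot (96 mm along the stay, second from the knob), at the stay's underside: the chosen hole
- peg_tip (a point): top of the upright brass peg fixed on the sill: 9 mm thick, tapered at the top. It stands 21 mm above the sill, its top 16 mm above the underside of a level stay. With the third hole on it the sash is open by about 0.96 rad and the stay points from the pivot over the peg inward, toward the robot
- oil_bottle: standing oil bottle with a red spout, 50 mm across, 150 mm high, loose; origin under its middle
- brass_padlock: brass padlock lying flat, 59 x 40 x 15 mm, loose; origin under its middle
- blue_screwdriver: screwdriver with a blue handle, 230 mm long, 30 mm thick, loose, lying along its y; origin under its middle

How it is judged:
At the end, for the whole second after the job is handed in: The peg stands up through the third hole (axes within 6 mm in plan), the stay lies level (lift under 0.04 rad) and the sash is at rest (under 0.05 rad/s) (horizontal distance between hole3 and peg_tip below 0.006 m and value of joint stay_arm below 0.04 rad and velocity of joint sash between -0.05 and 0.05 rad/s); the robot touches nothing.
It fails at once if the oil bottle, the padlock or the screwdriver is shifted more than 25 mm or the bottle tipped over (distance of any of oil_bottle, brass_padlock, blue_screwdriver from where it was at the start of the episode above 0.025 m or angle between oil_bottle's own z axis and vertical above 0.5 rad).
It also fails if it takes over 45 s, if anything falls off the work surface, if the arm or the gripper's body presses on something with over 40 N, if the wrist force passes 120 N, or if a joint passes its speed limit or range.

## Working session

There is one attempt and no reset: what is moved stays moved. The work goes in short steps, Python scripts to look and compute and a tool call to move; the robot and the scene stay as the last step left them, time stands still between calls to the robot, and variables do not carry over. Pictures are saved under pics/ and viewed, at most 10 in all, crops included, and the job is handed in when it is done.

Besides the shell and the picture viewer there is one more tool, called after "Call:" by a JSON object that holds its "method" and its "body", one argument or row to a line. servo_tool: Moves the arm, as the interface text tells. Its arguments: {"type":"object","properties":{"plan":{"type":"array","items":{"type":"array"}},"squeeze":{"type":"number"}},"required":["plan"]}

```bash
mkdir -p pics; ls
python3 - <<'E'
from plant import status, cams
import cv2,numpy as np
s=status.state();print(s['time'],s['tool_pos'],s['tcp_rot'],s['wrist_force'],s['grip_width'])
for n in('top','side'):
    im=cams.read_camera(n);cv2.imwrite(f'pics/{n}0.png',im[:,:,::-1]);m=cams.camera_model(n)
    E=np.array(m['extrinsics']);print(n,m['mtx'],m['dist'],(-E[:3,:3].T@E[:3,3]).round(3),E[2,:3].round(3))
E
```

```text
pics
0.0 [0.18752472 0.62177254 0.22162488] [-6.77649309e-05  1.45939907e-01  9.89293049e-01 -8.95896275e-04] [ 0.26242861  1.04054535 -0.47111371] 0.09181454896376998
top [[517.52599488   0.         323.8135317 ]
 [  0.         517.52599488 198.97471078]
 [  0.           0.           1.        ]] [0.01519901 0.         0.         0.         0.        ] [0.232 0.007 1.188] [ 0.314 -0.14  -0.939]
side [[443.74765442   0.         320.00153978]
 [  0.         443.74765442 200.80025059]
 [  0.           0.           1.        ]] [-0.0351653  0.         0.         0.         0.       ] [0.465 0.375 0.959] [ 0.087 -0.558 -0.826]
```

View pics/top0.png

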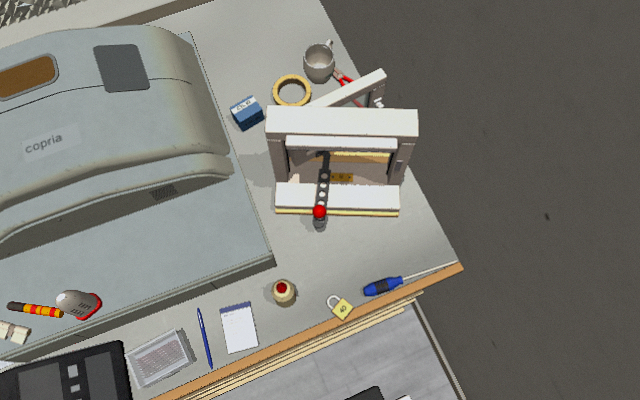

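View pics/side0.png

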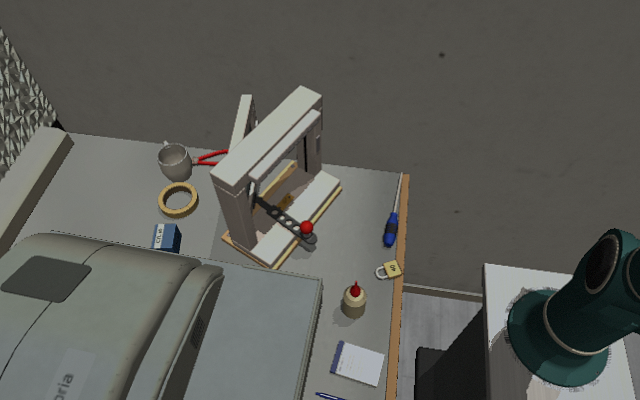

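The top view shows the knob at (319,212), the stay running up to (325,155), and the bottle at (284,288), padlock (341,308) and screwdriver (385,287). The side view shows the knob at (307,228) and the sash open. I'll enlarge both around the window.

Run:
```python
import cv2,numpy as np
a=cv2.imread('pics/top0.png')[60:240,250:430];b=cv2.imread('pics/side0.png')[80:280,200:360]
a=cv2.resize(a,None,fx=3,fy=3,interpolation=cv2.INTER_CUBIC);b=cv2.resize(b,None,fx=2.7,fy=2.7,interpolation=cv2.INTER_CUBIC)[:540,:256]
b=cv2.imread('pics/side0.png')[80:280,205:350];b=cv2.resize(b,None,fx=3,fy=3,interpolation=cv2.INTER_CUBIC)
cv2.imwrite('pics/c1.png',a);cv2.imwrite('pics/c2.png',b)
```

```text
(no output)
```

View pics/c1.png

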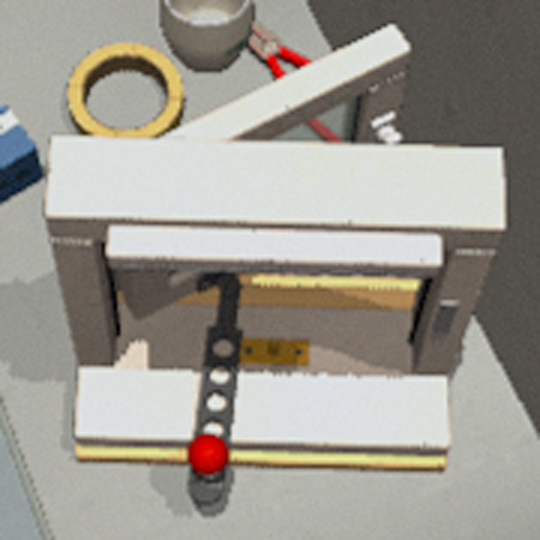

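View pics/c2.png

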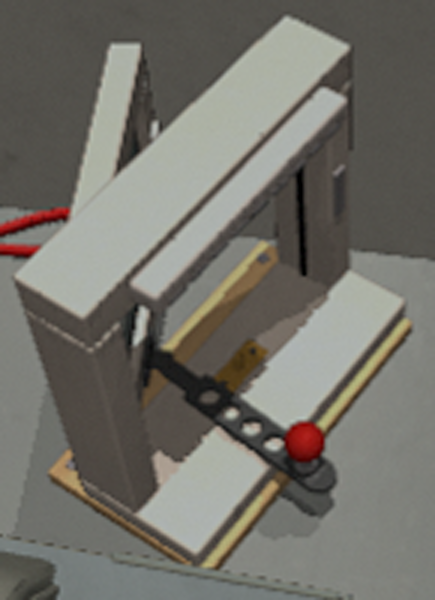

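Crop 1 shows the head's top corners at about (50,140), (500,150), (503,228) and (47,218), the brass peg plate at (275,350), the holes along the stay and the knob at (208,453). Crop 2 shows the knob at (304,441) and the brass plate at (243,365). Now I'll fit the casement pose from the head corners and triangulate the knob and peg.

```bash
cat > h.py <<'E'
from plant import status, cams
import cv2,numpy as np
from scipy.optimize import least_squares
def ray(n,px,m=None):
    m=m or cams.camera_model(n);E=np.array(m['extrinsics']);R=E[:3,:3]
    u=cv2.undistortPoints(np.array(px,float).reshape(-1,1,2),np.array(m['mtx']),np.array(m['dist']))[:,0]
    d=np.c_[u,np.ones(len(u))]@R;return -R.T@E[:3,3],d/np.linalg.norm(d,axis=1)[:,None]
def plane(n,px,z,m=None):
    c,d=ray(n,px,m);return c+d*((z-c[2])/d[:,2])[:,None]
def tri(r1,r2):
    (c1,d1),(c2,d2)=r1,r2
    A=np.stack([d1,-d2],1);t=np.linalg.lstsq(A,c2-c1,rcond=None)[0]
    p,q=c1+t[0]*d1,c2+t[1]*d2;return (p+q)/2,np.linalg.norm(p-q)
def proj(n,P,m=None):
    m=m or cams.camera_model(n);E=np.array(m['extrinsics'])
    return cv2.projectPoints(np.array(P,float).reshape(-1,3),cv2.Rodrigues(E[:3,:3])[0],E[:3,3],np.array(m['mtx']),np.array(m['dist']))[0][:,0]
def blob(im,lo,hi,roi):
    x0,y0,x1,y1=roi;h=cv2.cvtColor(im,cv2.COLOR_BGR2HSV)[y0:y1,x0:x1]
    k=cv2.inRange(h,lo,hi);n,l,s,c=cv2.connectedComponentsWithStats(k)
    if n<2:return None
    i=1+np.argmax(s[1:,4]);return c[i]+[x0,y0],s[i]
E
python3 - <<'E'
from h import *
T=cv2.imread('pics/top0.png');S=cv2.imread('pics/side0.png')
def sub(im,p):
    g=cv2.cvtColor(im,cv2.COLOR_BGR2GRAY);q=np.array(p,np.float32).reshape(-1,1,2)
    return cv2.cornerSubPix(g,q,(3,3),(-1,-1),(3,50,.01))[:,0]
# head top corners order: outer-left, outer-right, inner-right, inner-left
t0=np.array([[50,140],[500,150],[503,228],[47,218]])/3+[250,60]
s0=np.array([[288,15],[349,46],[95,315],[18,278]])/3+[205,80]  # outer-right,inner-right,inner-left,outer-left
t=sub(T,t0);s=sub(S,s0);print((t-t0).round(1).tolist(),(s-s0).round(1).tolist())
H=lambda x,y:np.array([x,y,.303])
ct=[H(.03,.1475),H(.03,-.1475),H(-.03,-.1475),H(-.03,.1475)];cs=[ct[1],ct[2],ct[3],ct[0]]
pt=plane('top',t,.303);ps=plane('side',s,.303)
print('top',pt.round(4).tolist(),'side',ps.round(4).tolist())
C=np.array(ct+cs)[:,:2];W=np.r_[pt,ps][:,:2]
def f(v):
    c,s_=np.cos(v[2]),np.sin(v[2]);return (C@np.array([[c,s_],[-s_,c]])+v[:2]-W)
r=least_squares(lambda v:f(v).ravel(),[.7,0,-.5],loss='soft_l1',f_scale=.003);print('cas',r.x,(f(r.x)*1e3).round(1).tolist())
np.save('cas.npy',r.x)
a=np.array(r.x);R=np.array([[np.cos(a[2]),-np.sin(a[2]),0],[np.sin(a[2]),np.cos(a[2]),0],[0,0,1]]);o=np.r_[a[:2],0]
cas=lambda P:((np.array(P)-o)@R*1e3).round(1)
red=((0,150,60),(8,255,255))
kt,ks=blob(T,*red,(300,195,340,230)),blob(S,*red,(290,215,330,245));print(kt,ks)
r1=ray('top',kt[0]);r2=ray('side',ks[0]);p,g=tri((r1[0],r1[1][0]),(r2[0],r2[1][0]));print('knob',p,g,cas(p))
br=((12,120,60),(28,255,200))
bt,bs=blob(T,*br,(325,170,358,186)),blob(S,*br,(272,190,296,214));print(bt,bs)
r1=ray('top',bt[0]);r2=ray('side',bs[0]);p,g=tri((r1[0],r1[1][0]),(r2[0],r2[1][0]));print('brass',p,g,cas(p))
for n,q in(('top',bt[0]),('side',bs[0])):print(cas(plane(n,q,.047)))
# holes from crops on stay top z=57
print('holes top',cas(plane('top',np.array([[223,347],[219,375],[215,402],[213,429]])/3+[250,60],.057)))
print('holes side',cas(plane('side',np.array([[208,396],[231,412],[252,428],[275,443]])/3+[205,80],.057)))
E
```

```text
[[0.3, -1.6], [0.1, -1.3], [0.3, -0.2], [-0.7, -0.9]] [[-1.2, -0.3], [0.1, 0.0], [0.0, 0.0], [-1.7, -0.5]]
top [[0.7509, -0.1009, 0.303], [0.6273, -0.3648, 0.303], [0.574, -0.3401, 0.303], [0.6983, -0.076, 0.303]] side [[0.6259, -0.3657, 0.303], [0.574, -0.3396, 0.303], [0.6911, -0.0794, 0.303], [0.7498, -0.1003, 0.303]]
cas [ 0.66172164 -0.2206239  -0.43547922] [[0.3, 1.3], [-0.6, -2.2], [-1.7, -1.6], [-1.5, 1.8], [0.8, -1.3], [-1.7, -2.1], [5.7, 5.1], [1.3, 0.8]]
(array([318.81118881, 211.1048951 ]), array([ 13,  10,  13,  13, 143], dtype=int32)) (array([306.15555556, 226.8962963 ]), array([ 10,   6,  13,  13, 135], dtype=int32))
knob [ 0.57610486 -0.13381675  0.0941504 ] 0.00017718121304520634 [-114.2   42.6   94.2]
(array([341.02793296, 176.69832402]), array([  5,   3,  23,   9, 179], dtype=int32)) (array([284.96031746, 201.44444444]), array([  5,   4,  17,  17, 126], dtype=int32))
brass [ 0.6459742  -0.22110188  0.05472084] 0.0008225188191507034 [-14.1  -7.1  54.7]
[[-10.4  -7.3  47. ]]
[[-11. -11.  47.]]
holes top [[-12.9  32.5  57. ]
 [-36.8  35.1  57. ]
 [-59.4  37.7  57. ]
 [-81.8  38.6  57. ]]
holes side [[-12.6  33.4  57. ]
 [-37.2  35.3  57. ]
 [-60.   38.   57. ]
 [-83.2  39.1  57. ]]
```

Run:
```python
from h import *
def T3(a,b):
    r1=ray('top',[a]);r2=ray('side',[b]);p,g=tri((r1[0],r1[1][0]),(r2[0],r2[1][0]));return p.round(3),round(g,3)
for a,b in [((95,47),(0,278)),((143,45),(38,234)),((149,88),(90,248)),((104,92),(60,286)),((273,253),(322,279)),((284,288),(355,289)),((341,308),(393,268))]:print(a,T3(a,b))
print(plane('top',[[120,345],[275,265],[195,35]],0).round(3).tolist(),plane('top',[[180,290],[341,308],[365,290],[455,263]],.02).round(3).tolist())
print(plane('top',[[235,180],[232,160],[0,245],[10,60]],.2).round(2).tolist())
s=status.state();m=cams.camera_model('wrist');E=np.array(m['extrinsics'])
from scipy.spatial.transform import Rotation as Ro
q=s['tcp_rot'];R=Ro.from_quat([q[1],q[2],q[3],q[0]]).as_matrix();print('R',R.round(3).tolist())
c=-E[:3,:3].T@E[:3,3];print('cam in tool',(R.T@(c-s['tool_pos'])).round(3),(R.T@E[:3,:3].T).round(3).tolist(),m['mtx'][0])
```

```text
(95, 47) (array([1.011, 0.168, 0.313]), np.float64(0.009))
(143, 45) (array([0.992, 0.08 , 0.303]), np.float64(0.019))
(149, 88) (array([0.882, 0.096, 0.316]), np.float64(0.02))
(104, 92) (array([0.886, 0.174, 0.34 ]), np.float64(0.014))
(273, 253) (array([ 0.521, -0.004,  0.115]), np.float64(0.003))
(284, 288) (array([0.448, 0.001, 0.098]), np.float64(0.003))
(341, 308) (array([ 0.368, -0.097,  0.026]), np.float64(0.003))
[[0.494, 0.38, 0.0], [0.525, 0.0, 0.0], [1.212, -0.037, 0.0]] [[0.552, 0.218, 0.02], [0.37, -0.098, 0.02], [0.385, -0.164, 0.02], [0.359, -0.38, 0.02]]
[[0.67, 0.01, 0.2], [0.72, 0.0, 0.2], [0.73, 0.48, 0.2], [1.14, 0.37, 0.2]]
R [[-0.957, 0.289, -0.0], [0.289, 0.957, -0.001], [-0.0, -0.002, -1.0]]
cam in tool [ 0.084  0.001 -0.163] [[0.001, -0.956, -0.294], [1.0, 0.0, 0.001], [-0.001, -0.294, 0.956]] [289.99358771   0.         322.46379236]
```

```bash
cat >> h.py <<'E'
from scipy.spatial.transform import Rotation as Ro
cv=np.load('cas.npy');Rc=Ro.from_euler('z',cv[2]).as_matrix();oc=np.r_[cv[:2],0]
def w2c(P): return ((np.array(P)-oc)@Rc*1e3)
def c2w(P): return np.array(P)/1e3@Rc.T+oc
def tool(yaw,lean):
    y=np.array([-np.sin(yaw),np.cos(yaw),0]);z=np.array([np.sin(lean)*np.cos(yaw),np.sin(lean)*np.sin(yaw),-np.cos(lean)])
    return np.stack([np.cross(y,z),y,z],1)
def now(s=None):
    s=s or status.state();q=s['tcp_rot'];return np.array(s['tool_pos']),Ro.from_quat([q[1],q[2],q[3],q[0]]).as_matrix()
def rel(p,R,s=None):   # p = wanted TCP
    p0,R0=now(s);return (R0.T@(p-p0)*1e3).round(1).tolist(),Ro.from_matrix(R0.T@R).as_rotvec().round(3).tolist()
def grasp(k,yaw,lean,back=0):
    R=tool(yaw,lean);return k+R[:,2]*(.011-back),R
E
python3 - <<'E'
from h import *
a=plane('top',[[318.8,211.1]],.091)[0];b=plane('side',[[306.2,226.9]],.091)[0];print(a,b)
k=(a+b)/2;np.save('knob.npy',k);print(k,w2c(k))
for p,y,l in (([.19,.60,.40],-.29,0),([.38,.35,.42],-.29,.0),([.40,.10,.40],-.35,.3)):print(rel(np.array(p),tool(y,l)))
p,R=grasp(k,-.45,.6,.16);print(p,rel(p,R))
E
```

```text
[ 0.57702872 -0.1341699   0.091     ] [ 0.57648946 -0.13572287  0.091     ]
[ 0.57675909 -0.13494638  0.091     ] [-113.17544951   41.84004623   91.        ]
([-8.7, -20.5, -178.2], [-0.002, 0.0, -0.003])
([-262.8, -205.0, -197.9], [-0.002, 0.0, -0.003])
([-354.1, -438.5, -177.5], [0.007, -0.3, 0.057])
[ 0.50100292 -0.09835198  0.21397501] ([-508.0, -599.0, 8.8], [0.046, -0.599, 0.153])
```

Call:
{"method": "servo_tool", "body": {
  "plan": [
    [91,[0,-10,-60],[0,0,0]],
    [91,[-10,-20,-120],[0,0,0]],
    [91,[-40,-50,-178],[0,0,0]],
    [91,[-90,-85,-185],[0,0,0]],
    [91,[-140,-120,-190],[0,0,0]]
  ]
}}

```text
time: 0.72
tool_pos: [0.2852, 0.4691, 0.4132]
tcp_rot: [0.0, 0.145, 0.989, 0.001]
wrist_force: [1.5, -0.9, -0.8]
grip_width: 0.0906
grasp_force: 0.0
```

Call:
{"method": "servo_tool", "body": {
  "plan": [
    [91,[-60,-60,-5],[0,0,0]],
    [91,[-110,-100,-5],[0,0,0]],
    [91,[-150,-145,-5],[0,0,0]],
    [91,[-175,-205,0],[0,-0.1,0.02]],
    [91,[-195,-265,5],[0.01,-0.2,0.05]]
  ]
}}

```text
time: 1.35
tool_pos: [0.3937, 0.1812, 0.4086]
tcp_rot: [0.099, 0.171, 0.98, -0.02]
wrist_force: [-0.6, -0.4, 0.6]
grip_width: 0.0909
grasp_force: 0.0
```

Run:
```python
from h import *
k=np.load('knob.npy')
for b in(.25,.16):print(rel(*grasp(k,-.45,.6,b)))
s=status.state();print(s['time'],s['tool_pos'],np.round(s['joint_pos'],2))
```

```text
([-117.8, -220.6, 148.4], [0.036, -0.396, 0.098])
([-152.3, -225.5, 231.4], [0.036, -0.396, 0.098])
1.35 [0.39367835 0.18124398 0.4086121 ] [-0.89 -0.16  0.22  1.93  0.22  1.27  0.5 ]
```

Call:
{"method": "servo_tool", "body": {
  "plan": [
    [91,[-25,-55,20],[0,-0.1,0.02]],
    [91,[-50,-110,50],[0.02,-0.2,0.05]],
    [91,[-80,-160,90],[0.03,-0.3,0.08]],
    [91,[-105,-200,125],[0.04,-0.396,0.1]],
    [91,[-118,-221,148],[0.04,-0.396,0.1]]
  ]
}}

```text
time: 1.98
tool_pos: [0.4531, -0.0754, 0.2865]
tcp_rot: [0.286, 0.213, 0.932, -0.067]
wrist_force: [1.1, -0.7, -0.7]
grip_width: 0.0914
grasp_force: 0.0
```

Run:
```python
from h import *
k=np.load('knob.npy')
print(rel(*grasp(k,-.45,.6,.12)))
s=status.state();print(s['time'],s['tool_pos'],np.round(s['joint_pos'],2))
m=cams.camera_model('wrist');im=cams.read_camera('wrist');cv2.imwrite('pics/w1.png',im[:,:,::-1])
import pickle;pickle.dump(m,open('w1.pkl','wb'))
print(proj('wrist',[k,c2w([-12,-8,66]),c2w([-12,-8,45])],m))
```

```text
([-3.4, 0.7, 129.8], [-0.004, -0.004, 0.001])
1.975 [ 0.45308452 -0.0754468   0.28646461] [-0.48 -0.24  0.31  2.38  0.75  0.62  0.41]
[[322.57549758 174.13411412]
 [294.85866996 204.06940793]
 [295.59047891 194.76519972]]
```

View pics/w1.png

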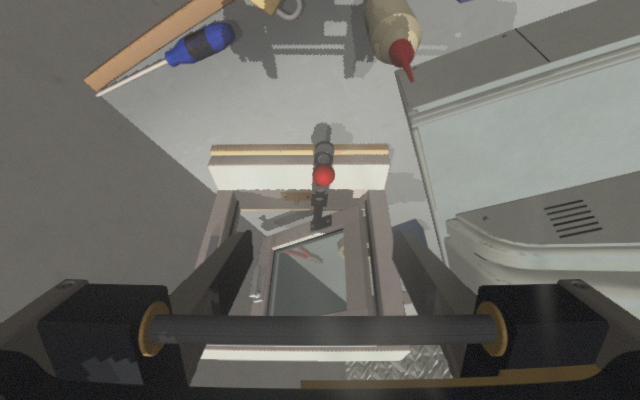

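The wrist view shows the knob at (324,174), as predicted, with the brass plate near (298,197). I'm closing in and will look again.

Call:
{"method": "servo_tool", "body": {
  "plan": [
    [91,[-1,0,50],[0,0,0]],
    [91,[-3,1,100],[0,0,0]],
    [91,[-3,1,130],[0,0,0]],
    [91,[-3,1,130],[0,0,0]]
  ]
}}

```text
time: 2.52
tool_pos: [0.5224, -0.1066, 0.1807]
tcp_rot: [0.284, 0.213, 0.932, -0.069]
wrist_force: [-0.3, 0.1, 0.3]
grip_width: 0.0907
grasp_force: 0.0
```

Run:
```python
from h import *
k=np.load('knob.npy')
s=status.state();print(s['time'],s['tool_pos'],np.round(s['joint_pos'],2))
m=cams.camera_model('wrist');im=cams.read_camera('wrist')[:,:,::-1].copy();cv2.imwrite('pics/w2.png',im)
import pickle;pickle.dump(m,open('w2.pkl','wb'))
pr=proj('wrist',[k,c2w([-12,-8,66]),c2w([-12,-8,45])],m);print(pr)
kb=blob(im,(0,150,60),(8,255,255),(220,80,420,300));print(kb,plane('wrist',[kb[0]],.091,m),k)
c=pr[1].astype(int);x0,y0=max(c[0]-70,0),max(c[1]-70,0);print(x0,y0)
cv2.imwrite('pics/w2c.png',cv2.resize(im[y0:y0+140,x0:x0+180],None,fx=4,fy=4,interpolation=cv2.INTER_CUBIC))
```

```text
2.525 [ 0.52239706 -0.10659873  0.18068017] [-0.41  0.13  0.43  2.37  1.07  0.23  0.12]
[[320.52408614 199.2964626 ]
 [284.31527998 232.83543477]
 [285.67391445 219.64546688]]
(array([322.4471831 , 205.92253521]), array([ 91, 117,  22,  19, 284], dtype=int32)) [[ 0.58719748 -0.13790301  0.091     ]] [ 0.57675909 -0.13494638  0.091     ]
214 162
```

View pics/w2c.png

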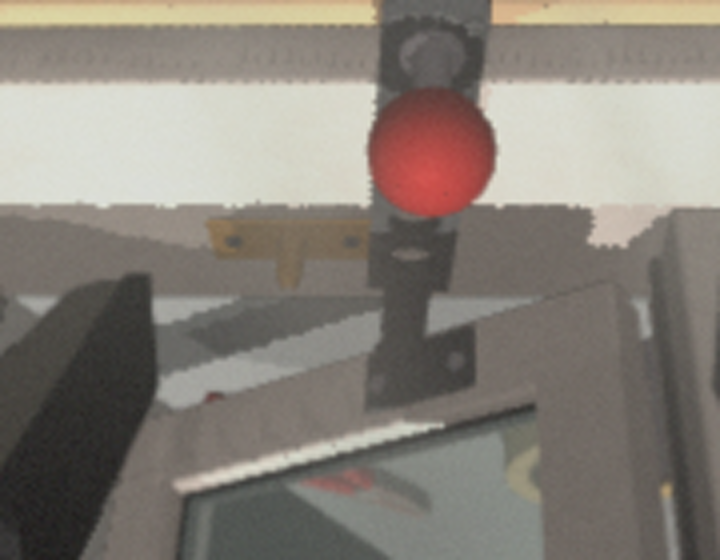

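Crop: the knob is at (322,199.8) full-frame, the peg base at (286.5,221) and the peg tip at (286.5,233).

Run:
```python
from h import *
import pickle;m=pickle.load(open('w2.pkl','rb'))
print(w2c(plane('wrist',[[286.6,233]],.065,m)),w2c(plane('wrist',[[286.6,221.5]],.046,m)),w2c(plane('wrist',[[322,199.8]],.091,m)))
# plate mask corners/centre: crop plate x 208..370, y 218..262
print(w2c(plane('wrist',np.array([[208,218],[370,222],[372,258],[215,260]])/4+[214,162],.046,m)))
T=cv2.imread('pics/top0.png')
h=cv2.cvtColor(T,cv2.COLOR_BGR2HSV)[165:190,325:362];k=cv2.inRange(h,(12,120,60),(28,255,200))
for r in k:print(''.join('#' if v else '.' for v in r))
k=np.load('knob.npy');print(rel(*grasp(k,-.45,.6,0)))
```

```text
[[-9.99462061 -5.3013806  65.        ]] [[-9.01121222 -6.99194299 46.        ]] [[-112.37329328   43.27487587   91.        ]]
[[-20.89537012 -33.2303306   46.        ]
 [-18.32284815  20.70029182  46.        ]
 [  3.44122379  20.12546412  46.        ]
 [  4.51990853 -35.04634124  46.        ]]
.....................................
.....................................
.....................................
.....................................
.....................................
.....................................
.....................................
.....................................
.....##################..............
.....#######################.........
.....#######################.........
.....##..###################.........
.....##.################.###.........
.....#######################.........
.....#######################.........
.....#######################.........
.....................#..###..........
.....................................
.....................................
.....................................
.....................................
.....................................
.....................................
.....................................
.....................................
([0.2, -1.9, 120.7], [-0.005, -0.005, 0.002])
```

Call:
{"method": "servo_tool", "body": {
  "plan": [
    [91,[0,-1,55],[0,0,0]],
    [91,[0,-1,100],[0,0,0]],
    [91,[0,-1,120],[0,0,0]],
    [91,[0,-1,120],[0,0,0]]
  ]
}}

```text
time: 3.08
tool_pos: [0.5857, -0.1353, 0.0857]
tcp_rot: [0.289, 0.212, 0.931, -0.066]
wrist_force: [0.5, -0.5, 0.6]
grip_width: 0.0912
grasp_force: 0.0
```

Call:
{"method": "servo_tool", "body": {
  "plan": [
    [40,[0,0,0],[0,0,0]],
    [34,[0,0,0],[0,0,0]],
    [22,[0,0,0],[0,0,0]],
    [22,[0,0,0],[0,0,0]],
    [22,[0,0,0],[0,0,0]]
  ],
  "squeeze": 12
}}

```text
time: 3.7
tool_pos: [0.5837, -0.1358, 0.0841]
tcp_rot: [0.287, 0.213, 0.932, -0.067]
wrist_force: [0.0, 0.6, -0.4]
grip_width: 0.0429
grasp_force: 0.0
```

Run:
```python
from h import *
s=status.state();p,R=now(s);g=p-.011*R[:,2];print(s['time'],np.round(s['joint_pos'],2),s['grip_width'],s['grasp_force'],s['wrist_force'],w2c(g))
# linkage
from scipy.optimize import fsolve
Hn=np.array([30,117.5]);peg=np.array([-9.5,-6.5])
piv=lambda a:Hn+89*np.array([np.sin(a),-np.cos(a)])
a1=fsolve(lambda a:np.linalg.norm(piv(a[0])-peg)-96,.5)[0]
k0=w2c(g)[:2];a0=fsolve(lambda a:np.linalg.norm(piv(a[0])-k0)-152,.1)[0]
d=lambda v:np.arctan2(v[1],v[0])
t0=d(k0-piv(a0));t1=d(peg-piv(a1))%(2*np.pi);print('a',a0,a1,'dir',t0,t1,piv(a0),piv(a1))
def knob(a,t,b):
    r=152*np.cos(b)-41*np.sin(b);z=50+152*np.sin(b)+41*np.cos(b);return np.r_[piv(a)+r*np.array([np.cos(t),np.sin(t)]),z]
y0=-.45
for f,b in((0,0),(0,.15),(0,.28),(.33,.28),(.67,.28),(1,.28),(1,.15),(1,.0)):
    a=a0+f*(a1-a0);t=t0+f*(t1-t0);k=c2w(knob(a,t,b));print(f,b,w2c(k).round(0),rel(*grasp(k,y0+f*(t1-t0)*.7,.6)))
```

```text
3.7 [-0.02  0.44  0.08  2.27  2.13  0.22 -0.92] 0.042935527867131305 0.0 [ 0.02541637  0.56708803 -0.43029232] [-112.72808638   44.09013397   93.23479208]
a 0.09578454088718705 0.5211529989167982 dir 3.0415431065336334 3.650997371955113 [38.5117947  28.90796113] [74.31135577 40.31513264]
0 0 [-113.   44.   91.] ([1.2, 0.0, 1.8], [-0.002, -0.002, 0.002])
0 0.15 [-105.   43.  113.] ([-17.7, -0.7, -12.1], [-0.002, -0.002, 0.002])
0 0.28 [-96.  42. 131.] ([-35.7, -1.6, -21.9], [-0.002, -0.002, 0.002])
0.33 0.28 [-83.  17. 131.] ([-46.1, -25.5, -14.7], [-0.081, -0.002, -0.114])
0.67 0.28 [-65.  -6. 131.] ([-61.0, -47.8, -4.5], [-0.163, -0.002, -0.234])
1 0.28 [-43. -25. 131.] ([-79.1, -66.0, 7.9], [-0.242, -0.002, -0.35])
1 0.15 [-52. -30. 113.] ([-62.1, -70.7, 18.3], [-0.242, -0.002, -0.35])
1 0.0 [-58. -34.  91.] ([-44.0, -74.5, 32.9], [-0.242, -0.002, -0.35])
```

Call:
{"method": "servo_tool", "body": {
  "plan": [
    [22,[0,0,0],[0,0,0]],
    [22,[0,0,0],[0,0,0]],
    [22,[0,0,0],[0,0,0]]
  ],
  "squeeze": 12
}}

```text
time: 4.08
tool_pos: [0.5833, -0.1363, 0.0833]
tcp_rot: [0.286, 0.213, 0.932, -0.067]
wrist_force: [0.4, -0.6, 1.2]
grip_width: 0.0311
grasp_force: 12.0
```

```bash
cat > plan.py <<'E'
from h import *
from scipy.optimize import fsolve
Hn=np.array([30,117.5]);peg=np.array([-9.5,-6.5])
piv=lambda a:Hn+89*np.array([np.sin(a),-np.cos(a)])
a1=fsolve(lambda a:np.linalg.norm(piv(a[0])-peg)-96,.5)[0];a0=.0958;t0=3.0415
v=peg-piv(a1);t1=np.arctan2(v[1],v[0])%(2*np.pi)
def knob(a,t,b):
    r=152*np.cos(b)-41*np.sin(b);z=50+152*np.sin(b)+41*np.cos(b);return np.r_[piv(a)+r*np.array([np.cos(t),np.sin(t)]),z]
def show(L,off=np.zeros(3)):   # rows (fraction, lift, lean)
    for f,b,l in L:
        k=c2w(knob(a0+f*(a1-a0),t0+f*(t1-t0),b)+off);print(f,b,*rel(*grasp(k,-.45+f*(t1-t0)*.7,l)))
def st():
    s=status.state();p,R=now(s);g=w2c(p-.011*R[:,2]);print(s['time'],np.round(s['joint_pos'],2),round(s['grip_width'],4),s['grasp_force'],np.round(s['wrist_force'],1),'grasp',g.round(1));return g
E
python3 - <<'E'
from plan import *
g=st();show([(0,0,.6),(0,.1,.54),(0,.2,.48),(0,.28,.42),(.33,.28,.42),(.67,.28,.42)])
E
```

```text
4.075 [-0.02  0.44  0.08  2.27  2.13  0.22 -0.92] 0.0311 11.999949663877487 [ 0.4 -0.6  1.2] grasp [-112.8   43.5   92.4]
0 0 [0.6, 0.7, 1.2] [-0.003, -0.003, 0.001]
0 0.1 [-11.1, 0.2, -8.5] [-0.003, 0.057, 0.001]
0 0.2 [-23.8, -0.4, -16.9] [-0.003, 0.117, 0.001]
0 0.28 [-34.3, -0.9, -22.7] [-0.003, 0.177, 0.001]
0.33 0.28 [-44.7, -25.1, -15.6] [-0.071, 0.176, -0.122]
0.67 0.28 [-59.7, -47.6, -5.3] [-0.142, 0.175, -0.249]
```

Call:
{"method": "servo_tool", "body": {
  "plan": [
    [22,[-6,0,-4],[0,0.03,0]],
    [22,[-11,0,-9],[0,0.06,0]],
    [22,[-24,-1,-17],[0,0.12,0]],
    [22,[-34,-1,-23],[0,0.18,0]],
    [22,[-34,-1,-23],[0,0.18,0]]
  ],
  "squeeze": 15
}}

```text
time: 4.7
tool_pos: [0.5959, -0.1516, 0.1141]
tcp_rot: [0.222, 0.221, 0.947, -0.066]
wrist_force: [2.6, -2.6, -3.9]
grip_width: 0.031
grasp_force: 15.0
```

Run:
```python
from plan import *
g=st();show([(0,.28,.42),(.2,.28,.42),(.4,.28,.42),(.6,.28,.42),(.8,.28,.42),(1,.28,.42)])
```

```text
4.7 [ 0.19  0.4  -0.1   2.12  0.89  0.29  0.4 ] 0.031 15.000101923942566 [ 2.6 -2.6 -3.9] grasp [-93.7  35.2 123.9]
0 0.28 [-1.1, 7.2, -7.8] [-0.031, 0.046, -0.002]
0.2 0.28 [-7.4, -7.5, -4.2] [-0.068, 0.045, -0.079]
0.4 0.28 [-15.4, -21.6, 0.3] [-0.104, 0.044, -0.157]
0.6 0.28 [-25.0, -34.6, 5.5] [-0.141, 0.043, -0.234]
0.8 0.28 [-36.0, -46.6, 11.4] [-0.177, 0.041, -0.311]
1 0.28 [-48.4, -57.1, 17.9] [-0.214, 0.04, -0.388]
```

Call:
{"method": "servo_tool", "body": {
  "plan": [
    [22,[0,0,0],[0,0,0]],
    [22,[0,0,0],[0,0,0]]
  ]
}}

```text
time: 4.95
tool_pos: [0.5958, -0.1527, 0.1141]
tcp_rot: [0.224, 0.222, 0.947, -0.066]
wrist_force: [1.2, 1.1, -1.6]
grip_width: 0.031
grasp_force: 15.0
```

Run:
```python
from plan import *
g=st();show([(0,.28,.42),(.2,.28,.42),(.4,.28,.42),(.6,.28,.42)])
```

```text
4.95 [ 0.18  0.4  -0.1   2.12  0.9   0.29  0.38] 0.031 14.999924898147583 [ 1.2  1.1 -1.6] grasp [-93.4  34.2 123.9]
0 0.28 [-0.8, 8.2, -8.0] [-0.031, 0.05, -0.004]
0.2 0.28 [-7.2, -6.5, -4.4] [-0.068, 0.049, -0.081]
0.4 0.28 [-15.2, -20.5, 0.1] [-0.105, 0.047, -0.158]
0.6 0.28 [-24.7, -33.6, 5.4] [-0.142, 0.046, -0.235]
```

Call:
{"method": "servo_tool", "body": {
  "plan": [
    [22,[-4,0,-7],[-0.03,0.03,-0.03]],
    [22,[-7,-6,-5],[-0.07,0.05,-0.08]],
    [22,[-11,-13,-2],[-0.085,0.05,-0.12]],
    [22,[-15,-20,0],[-0.105,0.05,-0.16]],
    [22,[-15,-20,0],[-0.105,0.05,-0.16]]
  ]
}}

```text
time: 5.58
tool_pos: [0.5985, -0.1764, 0.1208]
tcp_rot: [0.204, 0.136, 0.969, -0.029]
wrist_force: [1.0, 1.0, -2.7]
grip_width: 0.0309
grasp_force: 15.0
```

Run:
```python
from plan import *
g=st();show([(.4,.28,.42),(.6,.28,.42),(.8,.28,.42),(1,.28,.42)])
```

```text
5.575 [ 0.56  0.44 -0.41  2.06  0.65  0.32  0.93] 0.0309 14.999508261680603 [ 1.   1.  -2.7] grasp [-80.4  12.7 130.9]
0.4 0.28 [-0.6, -0.5, -0.3] [-0.0, -0.004, 0.001]
0.6 0.28 [-8.1, -15.3, 3.0] [-0.035, -0.004, -0.077]
0.8 0.28 [-17.3, -29.4, 7.1] [-0.07, -0.004, -0.155]
1 0.28 [-28.1, -42.3, 11.9] [-0.104, -0.004, -0.233]
```

Call:
{"method": "servo_tool", "body": {
  "plan": [
    [22,[-4,-8,1],[-0.02,0,-0.04]],
    [22,[-8,-15,3],[-0.035,0,-0.077]],
    [22,[-13,-22,5],[-0.05,0,-0.115]],
    [22,[-17,-29,7],[-0.07,0,-0.155]],
    [22,[-17,-29,7],[-0.07,0,-0.155]]
  ]
}}

```text
time: 6.2
tool_pos: [0.6084, -0.209, 0.1213]
tcp_rot: [0.206, 0.054, 0.977, -0.011]
wrist_force: [0.9, 1.7, -0.2]
grip_width: 0.031
grasp_force: 15.0
```

Run:
```python
from plan import *
g=st();show([(.8,.28,.42),(1,.28,.42),(1,.2,.42)])
```

```text
6.2 [ 0.81  0.51 -0.61  1.99  0.59  0.35  1.26] 0.031 14.999647289514542 [ 0.9  1.7 -0.2] grasp [-57.4 -13.3 131.4]
0.8 0.28 [-0.1, -0.8, 0.0] [0.001, -0.004, -0.001]
1 0.28 [-8.7, -15.6, 3.8] [-0.033, -0.004, -0.079]
1 0.2 [1.2, -16.7, 11.5] [-0.033, -0.004, -0.079]
```

Call:
{"method": "servo_tool", "body": {
  "plan": [
    [22,[-4,-8,2],[-0.015,0,-0.04]],
    [22,[-9,-16,4],[-0.033,0,-0.08]],
    [22,[-9,-16,4],[-0.033,0,-0.08]]
  ]
}}

```text
time: 6.58
tool_pos: [0.6166, -0.2215, 0.1213]
tcp_rot: [0.206, 0.009, 0.979, -0.001]
wrist_force: [0.9, 8.6, -2.1]
grip_width: 0.0311
grasp_force: 15.0
```

Run:
```python
from plan import *
g=st();show([(1,.28,.42),(1,.15,.42),(1,0.,.42)])
m=cams.camera_model('wrist');im=cams.read_camera('wrist')[:,:,::-1].copy();t=cams.read_camera('top')[:,:,::-1].copy();s=cams.read_camera('side')[:,:,::-1].copy()
cv2.imwrite('pics/w3.png',im);cv2.imwrite('pics/t3.png',t);cv2.imwrite('pics/s3.png',s)
import pickle;pickle.dump(m,open('w3.pkl','wb'))
c=proj('wrist',[c2w([-9.5,-6.5,66])],m)[0].astype(int);print(c)
a=cv2.resize(im[c[1]-65:c[1]+65,c[0]-65:c[0]+65],(400,400),interpolation=cv2.INTER_CUBIC)
c2=proj('side',[c2w([-9.5,-6.5,66])])[0].astype(int);print(c2)
b=cv2.resize(s[c2[1]-50:c2[1]+50,c2[0]-50:c2[0]+50],(400,400),interpolation=cv2.INTER_CUBIC)
cv2.imwrite('pics/m3.png',np.hstack([a,b]))
```

```text
6.575 [ 0.91  0.57 -0.7   1.95  0.58  0.39  1.42] 0.0311 14.999802857637405 [ 0.9  8.6 -2.1] grasp [-44.5 -21.7 131.4]
1 0.28 [0.3, -4.0, -0.2] [0.004, -0.005, 0.005]
1 0.15 [16.2, -4.8, 12.6] [0.004, -0.005, 0.005]
1 0.0 [32.3, -5.6, 29.8] [0.004, -0.005, 0.005]
[320 223]
[282 198]
```

View pics/m3.png

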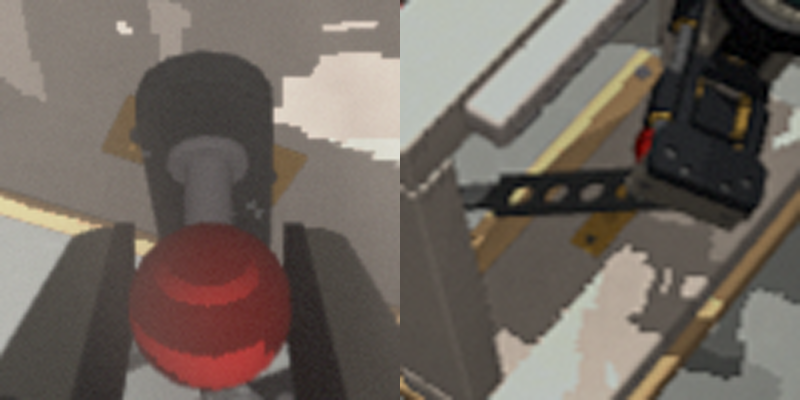

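The view shows the stay lifted with its end over the middle of the brass plate. The side force of 8.6 N is probably the turned gripper body meeting the vent, so I'll turn the hand back about the knob, lean it more, and then align.

Run:
```python
from plan import *
def sh(L):
    for f,b,y,l,o in L:print(f,b,*rel(*grasp(c2w(knob(a0+f*(a1-a0),t0+f*(t1-t0),b)+o),y,l)))
z=np.zeros(3);o=np.array([0,4,0.])
sh([(1,.28,-.1,.46,o),(1,.28,-.2,.5,o),(1,.28,-.3,.5,z),(1,.28,-.35,.5,z)])
```

```text
1 0.28 [-1.6, -0.6, 0.4] [0.036, -0.045, 0.074]
1 0.28 [-2.0, -1.2, 0.3] [0.082, -0.085, 0.163]
1 0.28 [-0.4, -5.4, -0.4] [0.126, -0.085, 0.253]
1 0.28 [-0.3, -5.6, -0.4] [0.148, -0.085, 0.298]
```

Call:
{"method": "servo_tool", "body": {
  "plan": [
    [22,[-2,0,0],[0.036,-0.045,0.074]],
    [22,[-2,-1,0],[0.08,-0.085,0.16]],
    [22,[-1,-4,0],[0.126,-0.085,0.25]],
    [22,[0,-6,0],[0.148,-0.085,0.3]],
    [22,[0,-6,0],[0.148,-0.085,0.3]]
  ],
  "squeeze": 8
}}

```text
time: 7.35
tool_pos: [0.617, -0.2301, 0.1225]
tcp_rot: [0.245, 0.17, 0.954, -0.044]
wrist_force: [-0.5, -0.1, -1.0]
grip_width: 0.0314
grasp_force: 8.0
```

Run:
```python
from plan import *
def sh(L):
    for f,b,y,l in L:print(f,b,*rel(*grasp(c2w(knob(a0+f*(a1-a0),t0+f*(t1-t0),b)),y,l)))
st();sh([(1,.28,-.35,.5),(1,.2,-.35,.5),(1,.15,-.35,.5),(1,.1,-.35,.5),(1,.05,-.35,.5),(1,0,-.35,.5)])
```

```text
7.35 [ 0.48  0.44 -0.23  2.05  0.68  0.2   0.87] 0.0314 8.000298142433167 [-0.5 -0.1 -1. ] grasp [-41.8 -27.9 132.1]
1 0.28 [1.5, 2.6, -0.0] [-0.003, 0.003, -0.002]
1 0.2 [11.7, 0.1, 7.0] [-0.003, 0.003, -0.002]
1 0.15 [17.8, -1.3, 11.8] [-0.003, 0.003, -0.002]
1 0.1 [23.6, -2.5, 16.8] [-0.003, 0.003, -0.002]
1 0.05 [29.3, -3.5, 22.2] [-0.003, 0.003, -0.002]
1 0 [34.7, -4.5, 27.8] [-0.003, 0.003, -0.002]
```

Call:
{"method": "servo_tool", "body": {
  "plan": [
    [22,[6,1,4],[0,0,0]],
    [22,[12,0,7],[0,0,0]],
    [22,[16,-1,10],[0,0,0]],
    [22,[16,-1,10],[0,0,0]]
  ]
}}

```text
time: 7.85
tool_pos: [0.6084, -0.2303, 0.1064]
tcp_rot: [0.246, 0.171, 0.953, -0.044]
wrist_force: [-1.5, 2.2, 3.7]
grip_width: 0.0314
grasp_force: 8.0
```

Run:
```python
from plan import *
def sh(L):
    for f,b,y,l in L:print(f,b,*rel(*grasp(c2w(knob(a0+f*(a1-a0),t0+f*(t1-t0),b)),y,l)))
st();sh([(1,.17,-.35,.5),(1,.1,-.35,.5),(1,.05,-.35,.5),(1,0,-.35,.5)])
m=cams.camera_model('wrist');im=cams.read_camera('wrist')[:,:,::-1].copy();s=cams.read_camera('side')[:,:,::-1].copy();t=cams.read_camera('top')[:,:,::-1].copy()
cv2.imwrite('pics/w4.png',im);cv2.imwrite('pics/t4.png',t);cv2.imwrite('pics/s4.png',s)
P=c2w([-9.5,-6.5,66])
c=proj('wrist',[P],m)[0].astype(int);c2=proj('side',[P])[0].astype(int);print(c,c2)
a=cv2.resize(im[c[1]-65:c[1]+65,c[0]-65:c[0]+65],(400,400),interpolation=cv2.INTER_CUBIC)
b=cv2.resize(s[c2[1]-30:c2[1]+30,c2[0]-30:c2[0]+30],(400,400),interpolation=cv2.INTER_CUBIC)
cv2.imwrite('pics/m4.png',np.hstack([a,b]))
```

```text
7.85 [ 0.46  0.46 -0.2   2.08  0.81  0.15  0.75] 0.0314 8.000185936689377 [-1.5  2.2  3.7] grasp [-49.6 -31.7 116. ]
1 0.17 [0.6, 2.4, -0.4] [-0.002, 0.005, -0.005]
1 0.1 [8.9, 0.7, 6.6] [-0.002, 0.005, -0.005]
1 0.05 [14.6, -0.4, 11.9] [-0.002, 0.005, -0.005]
1 0 [20.0, -1.4, 17.5] [-0.002, 0.005, -0.005]
[348 233] [282 198]
```

View pics/m4.png

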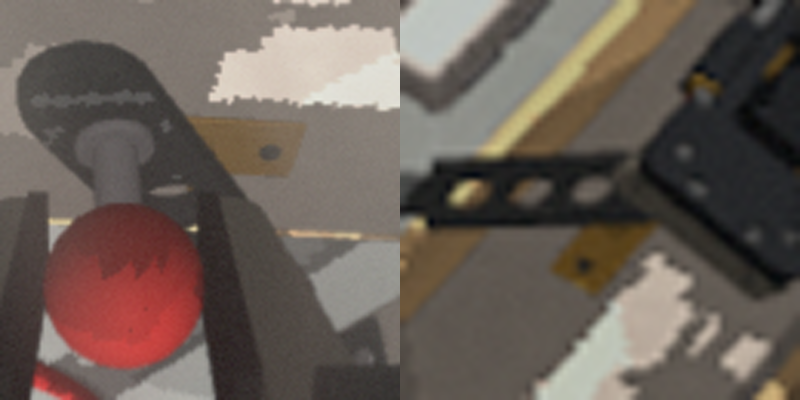

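Run:
```python
from plan import *
h=np.array([[68,190],[132,190],[192,188]])/6.667+[252,168]
for q,r in zip(h,(50,73,96)):print(w2c(plane('side',[q],.057+r*np.sin(.17)/1e3)).round(1), (piv(a1)+r*np.cos(.17)*np.array([np.cos(t1),np.sin(t1)])).round(1))
def sh(L):
    for f,b,y,l in L:print(f,b,*rel(*grasp(c2w(knob(a1,t1,b)),y,l)))
sh([(1,.17,-.33,.4),(1,.12,-.33,.4),(1,.06,-.33,.4)])
```

```text
[[35.7 17.9 65.5]] [31.3 16.3]
[[14.2  6.7 69.4]] [11.5  5.2]
[[-5.4 -4.3 73.2]] [-8.3 -5.8]
1 0.17 [1.7, 2.5, -0.5] [-0.011, 0.105, -0.023]
1 0.12 [7.7, 1.2, 4.5] [-0.011, 0.105, -0.023]
1 0.06 [14.5, -0.2, 10.8] [-0.011, 0.105, -0.023]
```

Call:
{"method": "servo_tool", "body": {
  "plan": [
    [22,[1,1,-1],[0,0.05,-0.01]],
    [22,[2,2,0],[-0.01,0.105,-0.02]],
    [22,[2,2,0],[-0.01,0.105,-0.02]]
  ]
}}

```text
time: 8.38
tool_pos: [0.6082, -0.2293, 0.106]
tcp_rot: [0.196, 0.164, 0.966, -0.033]
wrist_force: [1.5, -2.5, 5.0]
grip_width: 0.0311
grasp_force: 8.0
```

```bash
cat >> plan.py <<'E'
def sh(L,y=-.33,l=.4,o=(0,0,0)):
    for b in L:print(b,*rel(*grasp(c2w(knob(a1,t1,b)+np.array(o)),y,l)))
E
python3 - <<'E'
from plan import *
st();sh([.17,.12,.08,.04,0],o=(-1,-.5,0))
E
```

```text
8.375 [ 0.66  0.51 -0.44  1.99  0.69  0.35  0.94] 0.0311 8.000088036060333 [ 1.5 -2.5  5. ] grasp [-49.2 -30.9 116.1]
0.17 [2.0, 1.3, -0.9] [-0.001, 0.001, -0.006]
0.12 [7.4, 0.1, 4.7] [-0.001, 0.001, -0.006]
0.08 [11.6, -0.8, 9.3] [-0.001, 0.001, -0.006]
0.04 [15.6, -1.6, 14.1] [-0.001, 0.001, -0.006]
0 [19.5, -2.3, 19.0] [-0.001, 0.001, -0.006]
```

Call:
{"method": "servo_tool", "body": {
  "plan": [
    [22,[2,1,-1],[0,0,0]],
    [22,[5,1,2],[0,0,0]],
    [22,[7,0,5],[0,0,0]],
    [22,[7,0,5],[0,0,0]]
  ]
}}

```text
time: 8.88
tool_pos: [0.5998, -0.2253, 0.0954]
tcp_rot: [0.192, 0.163, 0.967, -0.033]
wrist_force: [-5.3, 0.7, -0.6]
grip_width: 0.0311
grasp_force: 8.0
```

Run:
```python
from plan import *
st();sh([.12,.08,.04,0],o=(-1,-.5,0))
print(w2c(c2w([0,0,0])), (Rc.T@np.array(status.state()['wrist_force'])).round(1))
```

```text
8.875 [ 0.64  0.51 -0.42  2.01  0.7   0.33  0.92] 0.0311 8.000066354870796 [-5.3  0.7 -0.6] grasp [-58.4 -30.8 105.5]
0.12 [-5.2, -1.0, -1.5] [-0.003, -0.008, -0.003]
0.08 [-1.1, -1.8, 3.1] [-0.003, -0.008, -0.003]
0.04 [2.9, -2.6, 7.9] [-0.003, -0.008, -0.003]
0 [6.7, -3.3, 12.9] [-0.003, -0.008, -0.003]
[0. 0. 0.] [-5.1 -1.6 -0.6]
```

Run:
```python
from plan import *
print(knob(a1,t1,.0965),knob(a1,t1,0));sh([.0965,.05,0.01],o=(-5,1.5,0))
```

```text
[-54.32375867 -31.53754042 105.45449222] [-58.38995753 -33.80882737  91.        ]
0.0965 [0.7, 0.9, -0.3] [-0.003, -0.008, -0.003]
0.05 [5.4, -0.0, 5.3] [-0.003, -0.008, -0.003]
0.01 [9.3, -0.7, 10.2] [-0.003, -0.008, -0.003]
```

Call:
{"method": "servo_tool", "body": {
  "plan": [
    [22,[3,0,2],[0,0,0]],
    [22,[5,0,5],[0,0,0]],
    [22,[7,0,8],[0,0,0]],
    [22,[9,0,10],[0,0,0]],
    [22,[9,0,10],[0,0,0]]
  ],
  "squeeze": 5
}}

```text
time: 9.5
tool_pos: [0.5971, -0.2247, 0.0839]
tcp_rot: [0.194, 0.163, 0.967, -0.033]
wrist_force: [-4.4, -1.1, -0.4]
grip_width: 0.0315
grasp_force: 5.0
```

Run:
```python
from plan import *
st();print((Rc.T@np.array(status.state()['wrist_force'])).round(1))
im=cams.read_camera('wrist')[:,:,::-1].copy();s=cams.read_camera('side')[:,:,::-1].copy();m=cams.camera_model('wrist')
P=c2w([-11,-6.5,66]);c=proj('wrist',[P],m)[0].astype(int);c2=proj('side',[P])[0].astype(int);print(c,c2)
a=cv2.resize(im[c[1]-65:c[1]+65,c[0]-65:c[0]+65],(400,400),interpolation=cv2.INTER_CUBIC)
b=cv2.resize(s[c2[1]-30:c2[1]+30,c2[0]-30:c2[0]+30],(400,400),interpolation=cv2.INTER_CUBIC)
cv2.imwrite('pics/m5.png',np.hstack([a,b]))
```

```text
9.5 [ 0.61  0.52 -0.38  2.03  0.73  0.3   0.88] 0.0315 4.99961145222187 [-4.4 -1.1 -0.4] grasp [-61.1 -31.4  94. ]
[-3.5 -2.8 -0.4]
[346 272] [283 198]
```

View pics/m5.png

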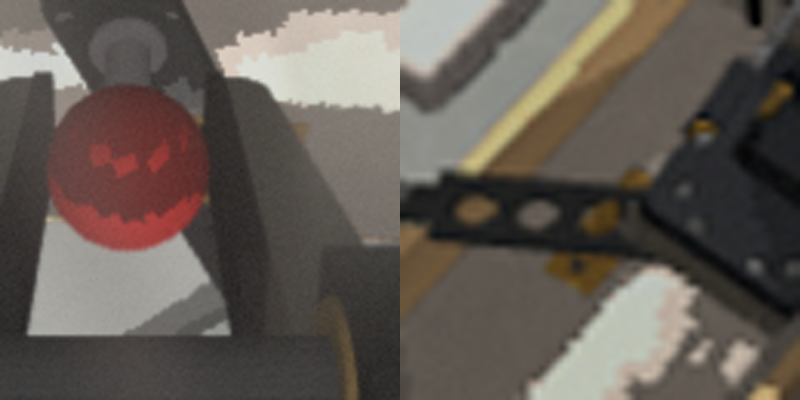

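The side view shows the holes at (475,210) and (540,215) empty and the third at (600,213) filled by the brass peg. I'll let go and back off along the tool axis.

Call:
{"method": "servo_tool", "body": {
  "plan": [
    [45,[0,0,0],[0,0,0]],
    [70,[0,0,0],[0,0,0]],
    [91,[0,0,0],[0,0,0]],
    [91,[0,0,0],[0,0,0]],
    [91,[0,0,0],[0,0,0]]
  ]
}}

```text
time: 10.22
tool_pos: [0.5988, -0.2244, 0.0851]
tcp_rot: [0.195, 0.162, 0.967, -0.033]
wrist_force: [-0.4, 0.8, 0.7]
grip_width: 0.0795
grasp_force: 0.0
```

Call:
{"method": "servo_tool", "body": {
  "plan": [
    [91,[0,0,0],[0,0,0]],
    [91,[0,0,0],[0,0,0]],
    [91,[0,0,-5],[0,0,0]],
    [91,[0,0,-20],[0,0,0]],
    [91,[0,0,-40],[0,0,0]]
  ]
}}

```text
time: 10.85
tool_pos: [0.5836, -0.219, 0.1227]
tcp_rot: [0.195, 0.162, 0.967, -0.033]
wrist_force: [0.1, -0.1, 0.8]
grip_width: 0.091
grasp_force: 0.0
```

Call:
{"method": "servo_tool", "body": {
  "plan": [
    [91,[20,0,-30],[0,0,0]],
    [91,[40,0,-60],[0,0,0]],
    [91,[60,0,-80],[0,0,0]],
    [91,[80,0,-100],[0,0,0]],
    [91,[80,0,-100],[0,0,0]]
  ]
}}

```text
time: 11.48
tool_pos: [0.4765, -0.1828, 0.1843]
tcp_rot: [0.196, 0.162, 0.967, -0.034]
wrist_force: [0.4, -0.2, -0.1]
grip_width: 0.0912
grasp_force: 0.0
```

Run:
```python
from plan import *
st()
im=cams.read_camera('wrist')[:,:,::-1].copy();s=cams.read_camera('side')[:,:,::-1].copy();t=cams.read_camera('top')[:,:,::-1].copy();m=cams.camera_model('wrist')
red=((0,150,60),(8,255,255))
kt,ks=blob(t,*red,(290,170,380,240)),blob(s,*red,(270,180,340,245));print(kt,ks)
if kt and ks:
    r1=ray('top',kt[0]);r2=ray('side',ks[0]);p,g=tri((r1[0],r1[1][0]),(r2[0],r2[1][0]));print('knob',w2c(p),g)
P=c2w([-13,-8,60]);c2=proj('side',[P])[0].astype(int);c=proj('wrist',[P],m)[0].astype(int);print(c)
b=cv2.resize(s[c2[1]-40:c2[1]+40,c2[0]-40:c2[0]+40],(400,400),interpolation=cv2.INTER_CUBIC)
x,y=np.clip(c[0],65,575),np.clip(c[1],65,335)
a=cv2.resize(im[y-65:y+65,x-65:x+65],(400,400),interpolation=cv2.INTER_CUBIC)
cv2.imwrite('pics/m6.png',np.hstack([a,b]))
```

```text
11.475 [ 0.96  0.18 -0.72  2.23  0.39  0.39  1.18] 0.0912 0.0 [ 0.4 -0.2 -0.1] grasp [-188.1  -44.2  194.4]
(array([351.3986014 , 188.56643357]), array([ 55,  12,  14,  14, 143], dtype=int32)) (array([304.55      , 193.85833333]), array([ 29,   8,  12,  13, 120], dtype=int32))
knob [-59.10701685 -29.6996068   95.72008458] 0.00013151820007036022
[335 261]
```

View pics/m6.png

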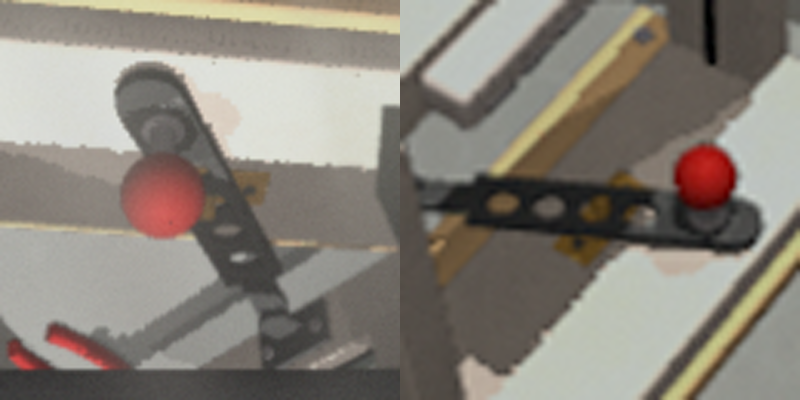

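The wrist and side views show the stay lying level with the brass peg in the third of its four holes, the second from the knob. The knob measures 95.7 mm high, against 94.2 mm by the same method when the stay was level at the start. The gripper is clear, so I'm handing in.

```bash
python3 -c "
from plant import bot
print(bot.finish_job())"
```

```text
the job is handed in; nothing more can be done
None
```

The stay lies level with the brass peg up through its third hole, the gripper is open and clear of the window, and I never moved near the loose objects; I handed the job in shortly after 11.5 s, and no verdict came back.

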